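# Load the stock crate: tall bottles behind, short jar in front

### The job

Load the blue crate, tall things at the back first: stand the fallen orange-capped bottle upright on the table clear of the crate and let go of it, then take it again and set it, and the green-capped bottle, upright in the two deep back bays, one in each, in whichever bay you like. Only when both tall bottles are in and released, set the short yellow jar upright in the free shallow bay in front of them (front right). Set everything down gently, never tip the green-capped bottle or the jar over, and leave the other things on the table and in the crate where they are.

Things in the scene. Friction and masses are not known exactly. Their poses are not given: they have to be found in the camera images.
- fallen_mid (a point): tall white square bottle, orange cap, 185 mm high: body 52 x 52 mm up to 130 mm from the foot, shoulder, then round cap 32 mm across from 150 to 185 mm. About 0.3 kg, centre of mass 77 mm from the foot. Point on its axis, half-way up (92.5 mm); z runs from foot to cap, x and y square to the flat sides. Starts lying on a flat side (point 26 mm up), cap roughly to the robot's right (-y).
- upright_mid (a point): tall white square bottle, green cap, 185 mm high: body 52 x 52 mm up to 130 mm from the foot, shoulder, then round cap 32 mm across from 150 to 185 mm. About 0.3 kg, centre of mass 77 mm from the foot. Point on its axis, half-way up (92.5 mm); z runs from foot to cap, x and y square to the flat sides. It stands upright on the table.
- jar_mid (a point): short round yellow jar with black lid, standing upright: 80 mm high, 60 mm across up to 60 mm from the foot, lid 57 mm across above that, about 0.2 kg. This point is on its axis, half-way up (40 mm); z axis up. It stands on the table.
- back_left (a point): centre of the floor of the deep back left bay of the blue crate. Bay 90 mm (x) by 90 mm (y) inside, walls 5 mm thick, their tops 100 mm above the table all round. Floor 6 mm above the table. x to the crate's back, y left, z up. 
- back_right (a point): centre of the floor of the deep back right bay of the blue crate. Bay 90 mm (x) by 90 mm (y) inside, walls 5 mm thick, their tops 100 mm above the table all round. Floor 6 mm above the table. x to the crate's back, y left, z up. 
- front_right (a point): centre of the floor of the shallow front right bay (free) of the blue crate. Bay 100 mm (x) by 90 mm (y) inside; its front, left and right walls are 35 mm high, the wall to the back bays 100 mm. Its centre is 100 mm in front of the back right bay's. The front left bay beside it is full of grey metal couplings that reach 33 mm above the table. Floor 6 mm above the table. x to the crate's back, y left, z up. 
- crate: blue plastic stock crate, fixed to the table: 205 mm (x, front to back) by 195 mm (y), two deep bays at the back (+x), two shallow ones in front. Origin under its centre at table height; x points to its back, y to its left, z up. The table to its left, around x = 0.62, y = 0.11, is always clear but for the fallen bottle itself.
- tape: roll of black tape lying flat, 64 mm across, 19 mm high; origin under its centre. A bystander, to be left alone.
- carton: small brown cardboard box 100 x 75 x 45 mm; origin under its centre. A bystander.
- driver: screwdriver lying on the table, about 200 mm long. A bystander.
- tin: steel can with label, 72 mm across, 95 mm high; origin under its centre. A bystander.
- tee: grey plastic pipe tee lying flat, 94 mm by 70 mm, 44 mm high; origin under its centre. A bystander.
- fuses: red box 90 x 60 x 45 mm; origin under its centre. A bystander.

How it is judged:
By the outcome, as a careful person would: the job done as asked, in the order asked, and still so for the second after the job is handed in, with the robot touching nothing.
It also fails if it takes over 72 s, if anything falls off the work surface, if the arm or the gripper's body presses on something with over 40 N, if the wrist force passes 120 N, or if a joint passes its speed limit or range.

### The arm

A 7-joint arm with a two-finger parallel gripper is mounted at the origin on the work surface. World frame = base frame: x ahead of the robot, y to its left, z up, the work surface at z = 0. Lengths are in mm, angles in rad, forces in N, time in s.
With the tool pointing down it reaches from about 425 to 950 mm from the base axis. Payload 16.7 kg.
Tool frame: the origin (TCP) lies at the very end of the fingers, on their centre line; the grasp point (between the pads) lies 19 mm behind it; z points along the fingers, y is the direction in which the jaws open and shut (so a half turn about z gives the same grasp; the last joint's range is limited). The gripper opens to 94 mm and grips with 3 to 60 N. Pads are 16 mm wide; open, the fingers measure 119 mm over their backs; the gripper's body (75 mm by 177 mm) begins 78 mm behind the grasp point.
Start: joints at [-1.5, 0.426, 0.074, 1.606, -0.034, 1.111, -0.067], TCP at [147.839, 658.573, 205.467] pointing down, gripper open.
Joint ranges: [-2.85, 2.85], [-0.5, 2.14], [-1.23, 1.37], [0.21, 2.46], [-1.02, 4.16], [0.16, 2.05], [-2.73, 2.73]. Speed limits (rad/s): [1.89, 1.89, 2.39, 2.39, 3.01, 3.01, 3.01].

### API

Orientations are given as a rotation vector (axis times angle).
In Python, from station import sense, read_camera, camera_params, hand_in gives the robot as it stands.
- The arm moves only by the shell command python3 -m creep 'ROWS' [OPENING] [FORCE]. ROWS is JSON, a list that holds one entry, the list of rows, each a list of 4 numbers: the shift along the tool's x, y, z in mm, then the turn about the tool's z in units of 5 degrees (1.0 is 5 degrees). In form: [[[dx, dy, dz, turn], ...]]. A call has exactly 10 rows; each row is the pose to reach, as a shift and turn from the pose commanded when the call began, along the tool's axes at that moment; what a row does not reach only later rows make up. A row lasts 1/8 s, in which the tool goes at most 62.5 mm and 10.7 degrees, less where a joint would pass 70% of its speed; a pose out of reach is approached as far as the arm can. A call with a gripper value outside its range is refused whole. OPENING is the closure in counts, from 0 (fully open) to 255 (shut), set as the call begins (- or left out, the last holds). The fingers move at their own pace and stop on an object; FORCE is the grip in N (left out, the last holds). Time passes only in rows, so rows that repeat a pose let the fingers close, or fill a call up. It gives the time, the measured TCP pose, the force and the opening at its end, in the units of the state.
- sense(): the state, without advancing time (a new reading comes with each control period).
- read_camera(name): name is "scene" or "top" or "wrist"; returns (picture, depth): 420x560x3 uint8, red, green, blue; 420x560 float32, mm along the optical axis (not along the pixel's ray), 0 where there is no reading.
- camera_params(name): a dict with "camera_matrix" (3x3 intrinsics, pixels), "world_to_cam" (4x4, takes a point from world to camera coordinates). Camera axes: x right, y up, looking along -z (the intrinsics and any distortion apply to the point x, -y, -z); pixel columns grow to the right and rows downward; lengths in mm; the calibration is good to about 2 mm. A picture is of the moment at which its call begins: read the wrist's pose just before it. camera_params takes no time and is no camera call; for the wrist camera it gives the pose at the moment of the call.
- hand_in(): hands the job in, once; it reports no verdict.
The state is a dict: "time_s": time; "joint_pos": joint angles; "qd": joint speeds; "joint_torque": joint torques, N m; "position": TCP position; "eef_rot": TCP orientation; "wrist_force": force on the tool from outside, world axes, zero at the start; "wrist_torque": the same for the moment, N m; "opening": finger opening in mm.
Only numpy, scipy, OpenCV 4.12 (cv2) and the standard library are available. Lean on these libraries where they do the work, as an engineer would, in place of code of your own. Each camera call takes 0.05 s, during which the arm holds its last target. There are 200 camera calls.

## Working session

There is one attempt and no reset: what is moved stays moved. The work goes in short steps, Python scripts to look and compute and a shell command to move; the robot and the scene stay as the last step left them, time stands still between calls to the robot, and variables do not carry over. Pictures are saved under pics/ and viewed, about 8 in all and at most 12, crops included, and the job is handed in when it is done.

```bash
ls; mkdir -p pics; python3 - <<'E'
from station import *
import cv2,numpy as np
s=sense(); print(s['time_s'],s['position'],s['eef_rot'],s['opening'])
for n in("scene","top"):
    p,d=read_camera(n); np.savez(f'pics/{n}0.npz',p=p,d=d); cv2.imwrite(f'pics/{n}0.png',p[:,:,::-1]); c=camera_params(n); print(n,c['camera_matrix'],np.round(c['world_to_cam'],3).tolist(), [k for k in c], (d==0).mean())
E
```

```text
pics
0.0 [147.76539521 658.19402767 204.76220342] [-3.46169544e-01 -3.12240902e+00  1.97941968e-03] 93.67252889906825
scene [[542.80853369   0.         272.1415552 ]
 [  0.         542.80853369 213.6474118 ]
 [  0.           0.           1.        ]] [[0.539, 0.842, -0.012, -266.142], [-0.721, 0.469, 0.51, 379.158], [0.435, -0.266, 0.86, -1887.844], [0.0, 0.0, 0.0, 1.0]] ['camera_matrix', 'world_to_cam'] 0.003813775510204082
top [[475.1345779    0.         274.11635275]
 [  0.         475.1345779  209.18077202]
 [  0.           0.           1.        ]] [[0.013, -1.0, 0.014, -81.498], [0.998, 0.014, 0.055, -542.149], [-0.055, 0.013, 0.998, -1334.855], [0.0, 0.0, 0.0, 1.0]] ['camera_matrix', 'world_to_cam'] 0.004111394557823129
```

View pics/top0.png

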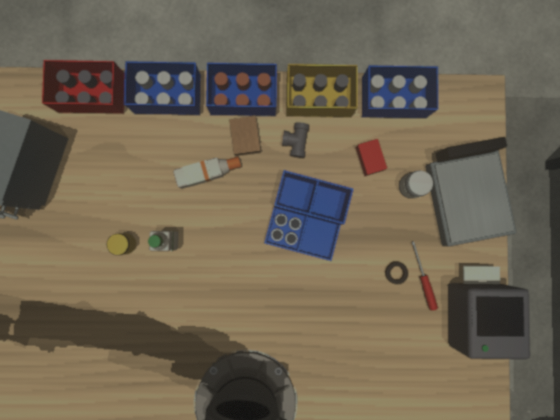

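View pics/scene0.png

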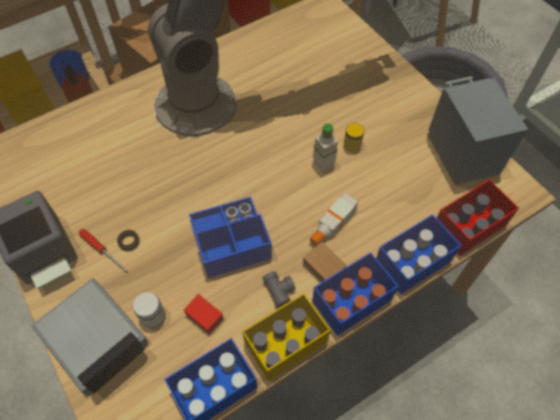

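The top view shows the fallen bottle, with its foot near (180,178) and cap near (235,163), close to the carton at (245,135). The green bottle is at (156,240), the jar at (118,243) and the crate at (309,215). The scene view agrees with this. Next I'll measure all of them.

```bash
cat > h.py <<'E'
import numpy as np, cv2
from station import *
def cloud(d,c):
    K=c['camera_matrix']; T=np.linalg.inv(c['world_to_cam'])
    v,u=np.mgrid[:d.shape[0],:d.shape[1]]
    P=np.stack([(u-K[0,2])/K[0,0]*d,-(v-K[1,2])/K[1,1]*d,-d,np.ones_like(d)],-1)
    return (P@T.T)[...,:3]
def px(P,c):
    q=c['world_to_cam']@np.append(P,1); K=c['camera_matrix']
    return K[0,0]*q[0]/-q[2]+K[0,2], K[1,1]*-q[1]/-q[2]+K[1,2]
def mask(p,lo,hi,roi=None):
    m=cv2.inRange(cv2.cvtColor(p,cv2.COLOR_RGB2HSV),lo,hi)
    if roi: z=np.zeros_like(m); a,b,e,f=roi; z[b:f,a:e]=m[b:f,a:e]; m=z
    n,l,s,_=cv2.connectedComponentsWithStats(m)
    return l==1+np.argmax(s[1:,4])
E
python3 - <<'E'
from h import *
f=np.load('pics/top0.npz'); p,d=f['p'],f['d']; c=camera_params('top'); W=cloud(d,c)
def show(n,m):
    q=W[m&(d>0)]; q=q[(q[:,2]>-20)&(q[:,2]<260)]
    r=cv2.minAreaRect(q[:,:2].astype(np.float32)); print(n,len(q),'med',np.median(q,0).round(1),'z5/95',np.percentile(q[:,2],[5,95]).round(1),'rect',np.round(r[0],1),np.round(r[1],1),round(r[2],1))
show('orange cap',mask(p,(3,110,80),(16,255,255),(218,150,250,178)))
show('white',mask(p,(0,0,120),(180,60,255),(165,150,222,195)))
show('green',mask(p,(40,70,30),(90,255,255),(140,225,175,255)))
show('jar',mask(p,(18,120,60),(35,255,255),(100,228,135,260)))
show('crate',mask(p,(100,120,40),(130,255,255),(255,165,360,265)))
show('carton',mask(p,(0,40,40),(20,150,140),(226,114,264,154)))
z=W[...,2]
zz=np.where((z>80)&(z<115),1,0).astype(np.uint8); zz[:, :262]=0; zz[:,356:]=0; zz[:165]=0; zz[262:]=0
show('crate top wall',zz>0)
zz=np.where((z>12)&(z<115),1,0).astype(np.uint8); zz[:, :258]=0; zz[:,358:]=0; zz[:166]=0; zz[266:]=0
show('crate all',zz>0)
zz=np.where((z>30)&(z<60),1,0).astype(np.uint8); zz[:, :226]=0; zz[:,264:]=0; zz[:114]=0; zz[154:]=0
show('carton z',zz>0)
zz=np.where((z>30)&(z<60),1,0).astype(np.uint8); zz[:, :165]=0; zz[:,222:]=0; zz[:150]=0; zz[195:]=0
show('body z',zz>0)
zz=np.where((z>60)&(z<110),1,0).astype(np.uint8); zz[:, :100]=0; zz[:,136:]=0; zz[:226]=0; zz[265:]=0
show('jar z',zz>0)
zz=np.where((z>165)&(z<210),1,0).astype(np.uint8); zz[:, :136]=0; zz[:,180:]=0; zz[:220]=0; zz[265:]=0
show('green z',zz>0)
for (a,b) in[(100,300),(300,300),(400,100)]: print('table',W[b,a].round(1))
cv2.imwrite('pics/crop0.png',cv2.resize(p[105:270,95:365,::-1],None,fx=2.9,fy=2.9,interpolation=cv2.INTER_CUBIC))
E
```

```text
orange cap 143 med [670.4  41.3  37.8] z5/95 [ 3.3 44.2] rect [675.4  43.3] [37.9 35. ] 17.9
white 522 med [635.3 165.8  50.6] z5/95 [45.  54.9] rect [638.6 171.4] [63.6 85.2] 17.1
green 128 med [451.1 222.8 183.2] z5/95 [178.7 188. ] rect [452.2 223.8] [27.2 30.4] 1.0
jar 360 med [440.3 347.   78.5] z5/95 [73.6 82.7] rect [440.1 347. ] [53.7 57.3] 0.8
crate 3327 med [ 538.1 -182.6    5.3] z5/95 [ 0.  96.3] rect [ 523.3 -165.8] [186.9 196.3] 75.2
carton 1289 med [749.3  13.8  42.3] z5/95 [-3.1 47.8] rect [757.   14.9] [119.  108.1] 0.8
crate top wall 591 med [ 576.3 -181.7   97.6] z5/95 [ 83.5 102.1] rect [ 573.  -179.1] [195.  100.5] 75.9
crate all 1920 med [ 521.9 -153.    36.8] z5/95 [ 21.4 100.7] rect [ 522.3 -166.3] [195.1 205.1] 75.9
carton z 955 med [749.   11.3  43.7] z5/95 [39.1 48.2] rect [750.1  12. ] [101.1  74.9] 8.7
body z 929 med [640.8 138.6  50.4] z5/95 [44.2 54.8] rect [642.3 137.1] [ 54.  136.4] 16.9
jar z 415 med [440.  344.3  78.1] z5/95 [66.8 82.6] rect [438.5 346. ] [57.  59.3] 0.9
green z 147 med [451.  221.4 183. ] z5/95 [172.4 187.9] rect [450.7 223.2] [29.8 31. ] 70.4
table [279.1 416.6  -4.2]
table [ 286.3 -151.3    1.2]
table [ 853.  -422.8   53.9]
```

View pics/crop0.png

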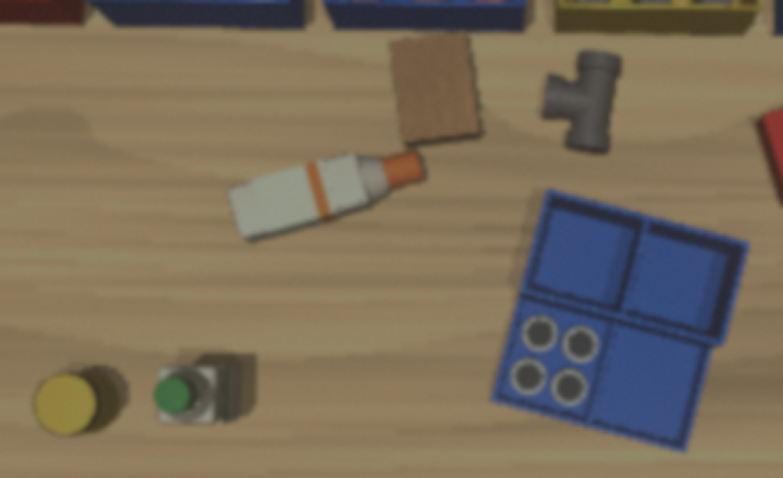

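The crop confirms the layout: bottle axis at about −73° with its cap beside the carton corner, crate turned by about −14°. I'll move towards the fallen bottle now.

```bash
cat >> h.py <<'E'
from scipy.spatial.transform import Rotation as Rn
def go(x,y,z,yaw):
    "remaining tool-frame shift and turn units to world TCP target, tool y at angle yaw deg (mod 180)"
    s=sense(); R=Rn.from_rotvec(s['eef_rot']).as_matrix()
    a=np.degrees(np.arctan2(R[1,1],R[0,1])); t=(a-yaw+90)%180-90
    print('t',round(s['time_s'],2),'pos',s['position'].round(1),'yaw',round(a,1),'tilt',round(np.degrees(np.arccos(-R[2,2])),2),'q7',round(s['joint_pos'][6],2),'F',s['wrist_force'].round(1),'op',round(s['opening'],1))
    print('shift',(R.T@(np.array([x,y,z])-s['position'])).round(1),'turn',round(t/5,2))
E
python3 -m creep '[[[-48,-36,-20,1],[-96,-72,-20,2],[-144,-108,-20,3],[-192,-144,-20,5],[-240,-180,-20,7],[-288,-216,-20,9],[-336,-252,-20,10],[-384,-288,-20,11],[-432,-324,-20,12],[-480,-360,-20,12.1]]]' 130 20; python3 -c "
from h import *
go(669.1,49.3,120,16.9)"
```

```text
time_s: 1.35
position: [538.2, 200.7, 225.5]
eef_rot: [-1.873, -2.522, -0.0]
wrist_force: [0.2, 1.2, -0.2]
opening: 46.2
t 1.35 pos [538.2 200.7 225.5] yaw 16.8 tilt 0.01 q7 -0.03 F [ 0.2  1.2 -0.2] op 46.2
shift [-182.7   81.7  105.5] turn -0.02
```

```bash
python3 -m creep '[[[-40,18,22,0],[-80,36,44,0],[-120,54,66,0],[-160,72,88,0],[-182.7,81.7,105.5,0],[-182.7,81.7,105.5,0],[-182.7,81.7,105.5,0],[-182.7,81.7,105.5,0],[-182.7,81.7,105.5,0],[-182.7,81.7,105.5,0]]]'; python3 - <<'E'
from h import *
go(669.1,49.3,120,16.9)
c=camera_params('wrist'); p,d=read_camera('wrist'); W=cloud(d,c)
s=sense()['position']
print('px grip',px([669.1,49.3,26],c))
z=W[...,2]
u=np.array([.291,-.957]);n=np.array([.957,.291]);f=np.array([622.5,202.4])
m=mask(p,(3,110,60),(16,255,255)); 
def inb(P): return (P[...,:2]-f)@u,(P[...,:2]-f)@n
a,b=inb(W[m]); zc=z[m]; k=zc>8;print('orange',k.sum(),'axial',np.percentile(a[k],[2,98]),'n',np.percentile(b[k],[2,50,98]),'zmax',zc.max())
A,B=inb(W); k=(A>120)&(A<260)&(B>17)&(z>30)&(z<60)
print('carton min n',np.percentile(B[k],2),'axial',np.percentile(A[k],1),'of corner', W[k][np.argmin(W[k][:,0])])
im=p[:,:,::-1].copy(); q=px([669.1,49.3,26],c); cv2.circle(im,(int(q[0]),int(q[1])),4,(255,0,255),1)
cv2.imwrite('pics/w1.png',im)
E
```

```text
time_s: 2.6
position: [668.4, 51.5, 120.3]
eef_rot: [1.871, 2.523, 0.001]
wrist_force: [-0.0, 0.3, -0.3]
opening: 45.9
t 2.6 pos [668.4  51.5 120.3] yaw 16.9 tilt 0.03 q7 0.38 F [-0.   0.3 -0.3] op 45.9
shift [-2.3  0.   0.3] turn -0.0
px grip (np.float64(282.3369383193739), np.float64(210.74426283947776))
orange 3197 axial [165.58131567 228.65932211] n [ 15.27720709  59.7660041  117.01800772] zmax 300.02775408770174
carton min n 18.759926689603493 axial 121.89165125955746 of corner [674.41236434  91.98559562  52.81664057]
```

View pics/w1.png

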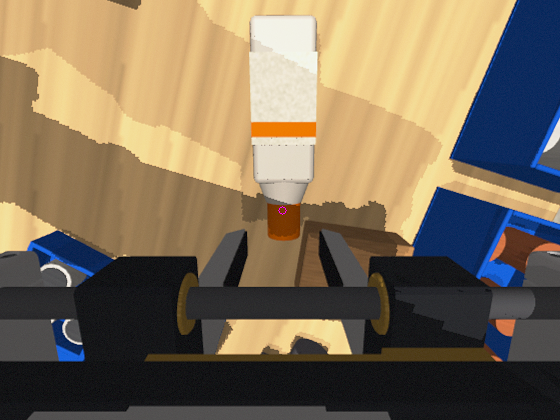

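The circle sits on the cap about 6 mm from the cap's base. The cap spans rows 204–240, and the carton's near corner is at about (306,222). Next, where that corner lies relative to the right finger.

```bash
python3 - <<'E'
from h import *
c=camera_params('wrist');K=c['camera_matrix'];T=np.linalg.inv(c['world_to_cam'])
def ray(u,v,z):
    r=T[:3,:3]@np.array([(u-K[0,2])/K[0,0],-(v-K[1,2])/K[1,1],-1]);o=T[:3,3];return o+r*(z-o[2])/r[2]
f=np.array([622.5,202.4]);U=np.array([.291,-.957]);n=np.array([.957,.291])
for nm,u,v,z in[('cap base',283,204,42),('cap end',284,240,36),('cap L',267.5,222,26),('cap R',300.5,222,26),('carton corner top',306,221,45),('carton corner low?',303,255,45),('foot',283,16,52)]:
    P=ray(u,v,z)[:2]; print(nm,P.round(1),'ax',((P-f)@U).round(1),'n',((P-f)@n).round(1))
E
```

```text
cap base [666.7  59.1] ax 150.0 n 0.6
cap end [678.2  24.6] ax 186.3 n 1.5
cap L [658.6  34.2] ax 171.4 n -14.4
cap R [689.2  43.5] ax 171.5 n 17.6
carton corner top [690.9  50.7] ax 165.1 n 21.4
carton corner low? [698.3  18.7] ax 197.8 n 19.1
foot [624.1 200.1] ax 2.7 n 0.8
```

```bash
python3 - <<'E'
from h import *
c=camera_params('wrist'); p,d=read_camera('wrist'); W=cloud(d,c)
f=np.array([622.5,202.4]);U=np.array([.291,-.957]);n=np.array([.957,.291])
print(np.linalg.inv(c['world_to_cam'])[:3,3].round(0))
for u in (304,306,309,312,320,340):
  print(u,[(v,W[v,u,2].round(0),((W[v,u,:2]-f)@U).round(0),((W[v,u,:2]-f)@n).round(0)) for v in range(216,260,4)])
E
```

```text
[650. 114. 300.]
304 [(216, np.float64(1.0), np.float64(172.0), np.float64(23.0)), (220, np.float64(1.0), np.float64(176.0), np.float64(23.0)), (224, np.float64(6.0), np.float64(179.0), np.float64(23.0)), (228, np.float64(14.0), np.float64(181.0), np.float64(22.0)), (232, np.float64(18.0), np.float64(184.0), np.float64(22.0)), (236, np.float64(300.0), np.float64(93.0), np.float64(0.0)), (240, np.float64(29.0), np.float64(189.0), np.float64(21.0)), (244, np.float64(33.0), np.float64(191.0), np.float64(21.0)), (248, np.float64(38.0), np.float64(194.0), np.float64(20.0)), (252, np.float64(43.0), np.float64(196.0), np.float64(20.0)), (256, np.float64(44.0), np.float64(199.0), np.float64(20.0))]
306 [(216, np.float64(-0.0), np.float64(172.0), np.float64(25.0)), (220, np.float64(3.0), np.float64(176.0), np.float64(25.0)), (224, np.float64(17.0), np.float64(176.0), np.float64(24.0)), (228, np.float64(28.0), np.float64(177.0), np.float64(23.0)), (232, np.float64(33.0), np.float64(179.0), np.float64(23.0)), (236, np.float64(38.0), np.float64(182.0), np.float64(22.0)), (240, np.float64(43.0), 
[... 2338 characters left out ...]
64(23.0))]
340 [(216, np.float64(0.0), np.float64(172.0), np.float64(61.0)), (220, np.float64(0.0), np.float64(177.0), np.float64(61.0)), (224, np.float64(1.0), np.float64(181.0), np.float64(61.0)), (228, np.float64(16.0), np.float64(181.0), np.float64(58.0)), (232, np.float64(30.0), np.float64(180.0), np.float64(56.0)), (236, np.float64(135.0), np.float64(149.0), np.float64(34.0)), (240, np.float64(142.0), np.float64(149.0), np.float64(33.0)), (244, np.float64(149.0), np.float64(149.0), np.float64(32.0)), (248, np.float64(154.0), np.float64(149.0), np.float64(31.0)), (252, np.float64(160.0), np.float64(149.0), np.float64(29.0)), (256, np.float64(164.0), np.float64(149.0), np.float64(29.0))]
```

Carton face is at axial 176 and the finger edge will be at 168, which leaves 8 mm. Descend, then close with light force so the bottle can pivot in the pads.

```bash
python3 -m creep '[[[-2,1,20,0],[-2,1,40,0],[-2,1,60,0],[-2,1,75,0],[-2,1,88,0],[-2,1,98,0],[-2,1,105,0],[-2,1,110,0],[-2,1,112,0],[-2,1,112,0]]]' && python3 -m creep '[[[0,0,0,0],[0,0,0,0],[0,0,0,0],[0,0,0,0],[0,0,0,0],[0,0,0,0],[0,0,0,0],[0,0,0,0],[0,0,0,0],[0,0,0,0]]]' 200 10
python3 -c "
import numpy as np
for t in range(0,91,9):
  r=np.radians(t);print(t,round(160-(160*np.cos(r)-26*np.sin(r))),round(160*np.sin(r)+26*np.cos(r)-26))"
```

```text
time_s: 3.95
position: [670.1, 49.4, 8.1]
eef_rot: [1.872, 2.523, 0.0]
wrist_force: [0.2, 1.1, -0.5]
opening: 46.1
time_s: 5.2
position: [670.2, 49.3, 8.2]
eef_rot: [1.872, 2.523, 0.0]
wrist_force: [-0.5, -0.3, 5.2]
opening: 31.7
0 0 0
9 6 25
18 16 48
27 29 70
36 46 89
45 65 106
54 87 119
63 111 128
72 135 134
81 161 136
90 186 134
```

```bash
python3 -m creep '[[[3,0,-13,0],[6,0,-25,0],[11,0,-37,0],[16,0,-48,0],[22,0,-59,0],[29,0,-70,0],[37,0,-80,0],[46,0,-89,0],[55,0,-98,0],[65,0,-107,0]]]' && python3 -m creep '[[[11,0,-7,0],[22,0,-13,0],[34,0,-19,0],[46,0,-24,0],[58,0,-27,0],[70,0,-30,0],[83,0,-32,0],[96,0,-34,0],[109,0,-35,0],[121,0,-35,0]]]' && python3 - <<'E'
from h import *
go(615,227,149,16.9)
p,d=read_camera('scene'); cv2.imwrite('pics/s2.png',cv2.resize(p[90:300,200:480,::-1],None,fx=2.5,fy=2.5))
E
```

```text
time_s: 6.45
position: [650.8, 112.4, 115.4]
eef_rot: [-1.872, -2.523, 0.0]
wrist_force: [-0.4, 0.9, -3.2]
opening: 32.0
time_s: 7.7
position: [615.8, 228.3, 150.0]
eef_rot: [-1.872, -2.523, 0.0]
wrist_force: [-0.0, -0.3, -4.5]
opening: 31.8
t 7.7 pos [615.8 228.3 150. ] yaw 16.9 tilt 0.0 q7 0.08 F [-0.  -0.3 -4.5] op 31.8
shift [-1.  -1.1  1. ] turn -0.01
```

View pics/s2.png

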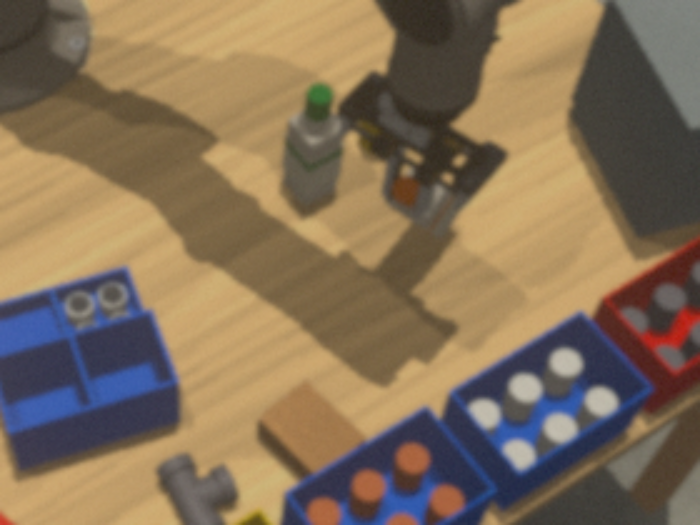

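The orange cap at (405,190) faces the camera, and little white shows below it. The bottle looks as if it is being held nearly level, without having pivoted. I'll check with the wrist camera.

```bash
python3 - <<'E'
from h import *
s=sense();print(s['wrist_torque'].round(2))
c=camera_params('wrist'); p,d=read_camera('wrist'); W=cloud(d,c); print(np.linalg.inv(c['world_to_cam'])[:3,3].round(0))
g=s['position'][:2];U=np.array([.291,-.957]);n=np.array([.957,.291])
A=(W[...,:2]-g)@U;B=(W[...,:2]-g)@n
for v in range(0,300,15):
  k=(abs(B[v])<24)&(d[v]>0)&(W[v,:,2]<250)
  if k.any(): print(v,k.sum(),'ax',np.median(A[v][k]).round(0),'z',np.median(W[v,:,2][k]).round(0), 'rgb',np.median(p[v][k],0))
E
```

```text
[ 0.02  0.03 -0.  ]
[597. 292. 330.]
0 48 ax -199.0 z 0.0 rgb [236.  199.5 136. ]
15 48 ax -186.0 z 1.0 rgb [237.  201.5 136.5]
30 48 ax -172.0 z 0.0 rgb [239. 206. 141.]
45 46 ax -158.0 z 1.0 rgb [239. 208. 142.]
60 46 ax -144.0 z 0.0 rgb [239.  208.5 142. ]
75 46 ax -130.0 z 0.0 rgb [239. 209. 142.]
90 56 ax -105.0 z 65.0 rgb [191.5 179.5 163. ]
105 61 ax -91.0 z 88.0 rgb [207. 195. 173.]
120 66 ax -78.0 z 106.0 rgb [192. 181. 160.]
135 69 ax -68.0 z 123.0 rgb [188.  83.   0.]
150 73 ax -58.0 z 137.0 rgb [176. 165. 150.]
165 77 ax -50.0 z 150.0 rgb [177. 165. 150.]
180 79 ax -41.0 z 155.0 rgb [191. 179. 164.]
195 75 ax -33.0 z 160.0 rgb [191. 179. 163.]
210 72 ax -25.0 z 166.0 rgb [184.5 171.  154.5]
225 67 ax -18.0 z 173.0 rgb [106.  82.   0.]
240 85 ax -12.0 z 179.0 rgb [105.  50.   4.]
255 96 ax -8.0 z 192.0 rgb [103.   50.    4.5]
270 109 ax -2.0 z 195.0 rgb [102.  51.   7.]
285 108 ax 6.0 z 196.0 rgb [83.5 50.  11. ]
```

The depth shows it did pivot, but only to about 57° from level, and the foot edge is about 20 mm above the table. I'll lower it and ease the grip so that it swings the rest of the way.

```bash
cat > ang.py <<'E'
from h import *
def ang(yaw=16.9):
    s=sense(); c=camera_params('wrist'); p,d=read_camera('wrist'); W=cloud(d,c)
    g=s['position'][:2];t=np.radians(yaw);n=np.array([np.cos(t),np.sin(t)]);U=np.array([n[1],-n[0]])
    A=(W[...,:2]-g)@U;B=(W[...,:2]-g)@n; L=[]
    for v in range(0,300,5):
        k=(abs(B[v])<20)&(d[v]>0)&(W[v,:,2]>5)&(W[v,:,2]<s['position'][2]-8)
        if k.sum()>15: L.append((v,np.median(A[v][k]).round(0),np.median(W[v,:,2][k]).round(0)))
    print('t',s['time_s'],'pos',s['position'].round(1),'F',s['wrist_force'].round(1),'op',s['opening'].round(1)); print([tuple(map(int,l)) for l in L])
ang()
E
python3 -m creep '[[[0,0,2,0],[0,0,4,0],[0,0,6,0],[0,0,8,0],[0,0,10,0],[0,0,12,0],[0,0,14,0],[0,0,15,0],[0,0,15,0],[0,0,15,0]]]' - 4 && python3 ang.py
```

```text
time_s: 9.05
position: [616.4, 227.1, 135.3]
eef_rot: [1.873, 2.522, 0.001]
wrist_force: [-0.4, 0.1, 4.6]
opening: 28.1Traceback (most recent call last):
  File "ang.py", line 10, in <module>
    ang()
    ~~~^^
  File "ang.py", line 9, in ang
    print('t',s['time_s'],'pos',s['position'].round(1),'F',s['wrist_force'].round(1),'op',s['opening'].round(1)); print([tuple(map(int,l)) for l in L])
                                                                                          ^^^^^^^^^^^^^^^^^^
AttributeError: 'float' object has no attribute 'round'
```

```bash
sed -i "s/s\['opening'\].round(1)/s['opening']/" ang.py; cat >>ang.py <<'E'
p,d=read_camera('wrist'); cv2.imwrite('pics/w%d.png'%int(sense()['time_s']*100),p[:,:,::-1])
E
python3 ang.py; ls pics
```

```text
t 9.1 pos [616.4 227.2 135.2] F [-0.  -0.4  4. ] op 28.069057843847325
[(130, -73, 25), (135, -68, 51), (140, -64, 71), (145, -61, 90), (150, -57, 104), (155, -55, 116)]
crop0.png
s2.png
scene0.npz
scene0.png
top0.npz
top0.png
w1.png
w919.png
```

View pics/w919.png

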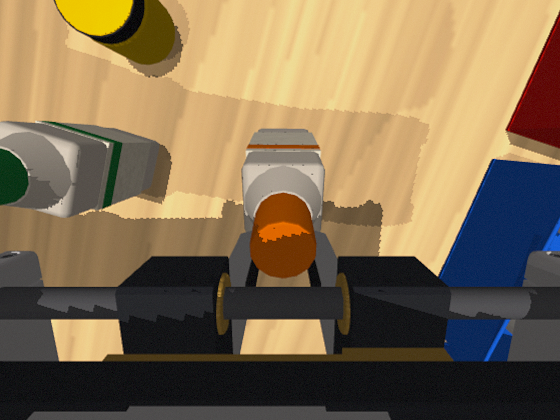

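The bottle is leaning about 11° towards the gripper. The pads hold only the near side of the cap, at (285,230), and the foot edge is on the table. That is inside the 18° tipping angle, so I'll walk the cap to vertical and let go.

```bash
python3 -m creep '[[[3,0,0,0],[7,0,0,0],[11,0,0,0],[15,0,0,0],[19,0,0,0],[23,0,0,0],[26,0,0,0],[29,0,0,0],[31,0,0,0],[31,0,0,0]]]' && python3 ang.py
```

```text
time_s: 10.45
position: [607.2, 257.2, 135.1]
eef_rot: [1.872, 2.523, 0.0]
wrist_force: [-0.5, -1.3, 2.8]
opening: 20.3
t 10.45 pos [607.2 257.2 135.1] F [-0.5 -1.3  2.8] op 20.326119259124834
[]
```

```bash
ls -t pics | head -1; cp pics/$(ls -t pics|head -1) pics/now7.png
```

```text
w1055.png
```

View pics/now7.png

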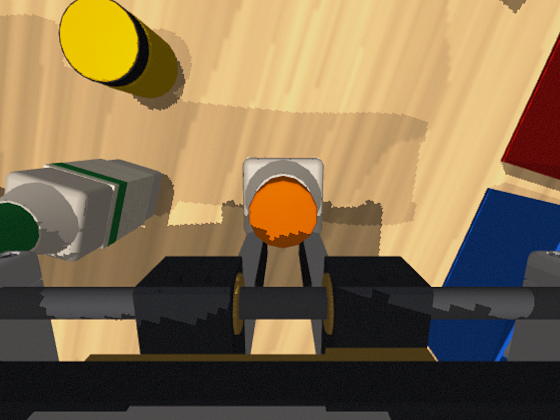

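The bottle now looks almost upright, with its cap at (283,210) and the far face hidden. I'll check the tilt from the cap's top plane.

```bash
cat > cap.py <<'E'
from h import *
def cap(lo=(3,150,120),hi=(16,255,255),zlo=150,yaw=16.9,cam='wrist',roi=None):
    s=sense(); c=camera_params(cam); p,d=read_camera(cam); W=cloud(d,c)
    m=mask(p,lo,hi,roi)&(W[...,2]>zlo)&(W[...,2]<240); q=W[m]
    zt=np.percentile(q[:,2],80); q=q[abs(q[:,2]-zt)<9]
    X=np.c_[q[:,:2]-q[:,:2].mean(0),np.ones(len(q))]; a=np.linalg.lstsq(X,q[:,2],rcond=None)[0]
    (cx,cy),r=cv2.minEnclosingCircle(q[:,:2].astype(np.float32))
    t=np.radians(yaw);n=np.array([np.cos(t),np.sin(t)]);U=np.array([n[1],-n[0]])
    print('t',s['time_s'],'cap top',len(q),'c',q[:,:2].mean(0).round(1),'circ',round(cx,1),round(cy,1),round(r,1),'z',q[:,2].mean().round(1),'tilt along U,n deg',np.degrees([-a[:2]@U,-a[:2]@n]).round(1),'rel TCP (toolx,tooly)',((np.array([cx,cy])-s['position'][:2])@np.c_[-U,n]).round(1),'op',round(s['opening'],1))
if __name__=='__main__': cap()
E
python3 cap.py
```

```text
t 10.55 cap top 3057 c [597.7 289.6] circ 598.3 287.1 15.7 z 186.4 tilt along U,n deg [-4.2  0.1] rel TCP (toolx,tooly) [31.5  0.3] op 20.1
```

The cap has slipped free: 20 mm is just the commanded closure. The bottle stands on its own, with its cap top at z≈186. I'll open, rise and settle, then check.

```bash
python3 -m creep '[[[-5,0,-3,0],[-10,0,-8,0],[-10,0,-13,0],[-10,0,-18,0],[-10,0,-18,0],[-10,0,-18,0],[-10,0,-18,0],[-10,0,-18,0],[-10,0,-18,0],[-10,0,-18,0]]]' 110 25; python3 cap.py; python3 -c "
from cap import *
cap(cam='top',roi=(140,120,240,200))"
```

```text
time_s: 11.85
position: [610.0, 247.4, 152.9]
eef_rot: [-1.872, -2.523, 0.0]
wrist_force: [0.1, -0.5, -0.2]
opening: 53.3
t 11.85 cap top 2528 c [601.  277.3] circ 601.7 275.8 15.8 z 185.4 tilt along U,n deg [-0.4  0.1] rel TCP (toolx,tooly) [29.5  0.3] op 53.3Traceback (most recent call last):
  File "<string>", line 3, in <module>
    cap(cam='top',roi=(140,120,240,200))
    ~~~^^^^^^^^^^^^^^^^^^^^^^^^^^^^^^^^^
  File "cap.py", line 4, in cap
    m=mask(p,lo,hi,roi)&(W[...,2]>zlo)&(W[...,2]<240); q=W[m]
      ~~~~^^^^^^^^^^^^^
  File "h.py", line 15, in mask
    return l==1+np.argmax(s[1:,4])
                ~~~~~~~~~^^^^^^^^^
    return _wrapfunc(a, 'argmax', axis=axis, out=out, **kwds)
    return bound(*args, **kwds)
ValueError: attempt to get argmax of an empty sequence
```

It is upright (tilt 0.4°, top at 185 mm) and released. Re-grip it centred on the cap.

```bash
python3 -m creep '[[[6,0,0,0],[12,0,0,0],[18,0,0,0],[24,0,0,0],[28,0,0,0],[30,0,0,0],[30,0,0,0],[30,0,0,0],[30,0,0,0],[30,0,0,0]]]' 110 25; python3 -m creep '[[[0,0,0,0],[0,0,0,0],[0,0,0,0],[0,0,0,0],[0,0,0,0],[0,0,0,0],[0,0,0,0],[0,0,0,0],[0,0,-2,0],[0,0,-4,0]]]' 200 30;  python3 -c "
from h import *
go(584.8,-133,300,16.9)"
```

```text
time_s: 13.2
position: [601.4, 276.1, 153.0]
eef_rot: [1.872, 2.523, 0.0]
wrist_force: [0.2, 0.3, -0.1]
opening: 53.2
time_s: 14.45
position: [601.1, 276.1, 156.8]
eef_rot: [-1.872, -2.523, 0.001]
wrist_force: [-0.1, -0.1, -3.3]
opening: 31.3
t 14.45 pos [601.1 276.1 156.8] yaw 16.8 tilt 0.04 q7 -0.0 F [-0.1 -0.1 -3.3] op 31.3
shift [-386.9 -134.2 -143. ] turn -0.01
```

```bash
python3 -m creep '[[[0,0,-25,0],[0,0,-60,0],[-14,-5,-95,0],[-37,-15,-118,0],[-70,-27,-126,0],[-107,-42,-126,1],[-145,-57,-126,2],[-182,-71,-126,3],[-220,-86,-126,4],[-257,-101,-126,5]]]' ; python3 -c "
from h import *
go(561.6,-225.2,283,-14.1)"
```

```text
time_s: 15.7
position: [578.8, -1.9, 282.9]
eef_rot: [2.38, 2.05, -0.0]
wrist_force: [-0.1, -0.1, -3.9]
opening: 31.5
t 15.7 pos [578.8  -1.9 282.9] yaw -8.5 tilt 0.01 q7 -0.07 F [-0.1 -0.1 -3.9] op 31.5
shift [-2.234e+02  1.610e+01 -1.000e-01] turn 1.12
```

```bash
python3 -m creep '[[[-35,3,0,0.5],[-72,5,0,1.1],[-108,8,0,1.1],[-142,10,0,1.1],[-172,12,0,1.1],[-197,14,0,1.1],[-213,15,0,1.1],[-221,16,0,1.1],[-223.4,16.1,0,1.1],[-223.4,16.1,0,1.1]]]' ; python3 - <<'E'
from h import *
go(561.6,-225.2,161,-14.1)
c=camera_params('wrist'); p,d=read_camera('wrist'); W=cloud(d,c); np.savez('pics/w3.npz',p=p,d=d)
im=p[:,:,::-1].copy()
for P in [(584.8,-133.,6),(561.6,-225.2,6)]:
  q=px(P,c); cv2.circle(im,(int(q[0]),int(q[1])),5,(0,0,255),2)
ex=np.array([.970,-.244]);ey=np.array([.244,.970]);C=np.array([561.6,-225.2])
for a,b in[(45,45),(45,-45),(-45,45),(-45,-45)]:
  P=C+a*ex+b*ey; q=px([*P,100],c); cv2.circle(im,(int(q[0]),int(q[1])),4,(255,0,255),2)
cv2.imwrite('pics/w3.png',im)
E
```

```text
time_s: 16.95
position: [563.6, -221.8, 282.9]
eef_rot: [-2.469, -1.942, 0.0]
wrist_force: [0.5, 0.4, -4.1]
opening: 31.7
t 16.95 pos [ 563.6 -221.8  282.9] yaw -13.6 tilt 0.01 q7 0.28 F [ 0.5  0.4 -4.1] op 31.7
shift [ -3.7  -1.1 121.9] turn 0.1
```

View pics/w3.png

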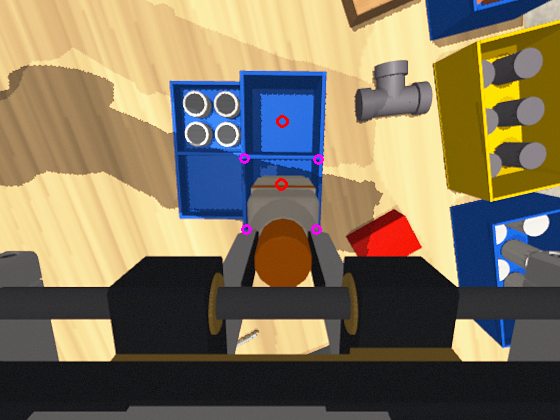

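The predicted bay corners (magenta, e.g. (245,158) and (318,159)) fall on the bay's wall tops. Lower into the back right bay.

```bash
python3 -m creep '[[[-3.7,-1.1,6,0.1],[-3.7,-1.1,20,0.1],[-3.7,-1.1,36,0.1],[-3.7,-1.1,54,0.1],[-3.7,-1.1,72,0.1],[-3.7,-1.1,88,0.1],[-3.7,-1.1,102,0.1],[-3.7,-1.1,112,0.1],[-3.7,-1.1,118,0.1],[-3.7,-1.1,121,0.1]]]' ; python3 -m creep '[[[0,0,0.5,0],[0,0,1,0],[0,0,1.5,0],[0,0,2,0],[0,0,2.5,0],[0,0,2.8,0],[0,0,3,0],[0,0,3,0],[0,0,3,0],[0,0,3,0]]]'
```

```text
time_s: 18.25
position: [561.5, -225.9, 161.9]
eef_rot: [2.478, 1.931, -0.0]
wrist_force: [-0.3, 1.1, -2.9]
opening: 31.7
time_s: 19.5
position: [561.4, -225.8, 159.0]
eef_rot: [2.478, 1.931, -0.0]
wrist_force: [0.3, 0.4, -4.0]
opening: 31.3
```

```bash
python3 -m creep '[[[0,0,0.5,0],[0,0,1,0],[0,0,1.5,0],[0,0,2,0],[0,0,2,0],[0,0,2,0],[0,0,2,0],[0,0,2,0],[0,0,2,0],[0,0,2,0]]]'
```

```text
time_s: 20.75
position: [562.2, -226.3, 158.8]
eef_rot: [2.477, 1.93, 0.003]
wrist_force: [-6.0, 3.6, 25.0]
opening: 31.3
```

Contact with the floor. Release and go straight up, then on towards the green bottle.

```bash
python3 -m creep '[[[0,0,-1.5,0],[0,0,-1.5,0],[0,0,-1.5,0],[0,0,-1.5,0],[0,0,-5,0],[0,0,-15,0],[0,0,-35,0],[0,0,-60,0],[0,0,-90,0],[0,0,-120,0]]]' 110 30; python3 - <<'E'
from cap import *
cap(yaw=-14.1)
go(450.8,223.2,280,-14.1)
E
```

```text
time_s: 22.0
position: [561.4, -226.1, 279.4]
eef_rot: [2.478, 1.93, 0.001]
wrist_force: [-0.5, 0.6, -0.2]
opening: 52.9
t 22.0 cap top 817 c [ 561.9 -225.5] circ 561.6 -225.8 15.6 z 191.4 tilt along U,n deg [-1.   0.1] rel TCP (toolx,tooly) [0.3 0.1] op 52.9
t 22.05 pos [ 562.6 -226.9  283.1] yaw -14.2 tilt 0.3 q7 0.28 F [ 1.5 -0.3  5. ] op 53.0
shift [ 409.  -218.8    2.1] turn -0.02
```

The orange-capped bottle is in the bay, upright, with its top at 191 mm. On to the green one.

```bash
python3 -m creep '[[[25,-14,0,0],[70,-38,0,0],[120,-64,0,0],[170,-91,0,-0.5],[220,-118,0,-1],[270,-144,0,-1.5],[320,-171,0,-2],[365,-195,0,-2.5],[395,-211,0,-2.8],[405,-217,0,-2.8]]]'; python3 -m creep '[[[0,0,5,0],[0,0,10,0],[0,0,15,0],[0,0,20,0],[0,0,20,0],[0,0,20,0],[0,0,20,0],[0,0,20,0],[0,0,20,0],[0,0,20,0]]]'; python3 - <<'E'
from cap import *
cap((40,70,30),(90,255,255),yaw=0)
go(450.8,223.2,153,0)
E
```

```text
time_s: 23.3
position: [449.9, 221.3, 277.4]
eef_rot: [2.223, 2.22, 0.0]
wrist_force: [0.3, -0.1, 0.4]
opening: 53.6
time_s: 24.55
position: [450.1, 220.0, 257.0]
eef_rot: [-2.224, -2.218, 0.0]
wrist_force: [-0.5, 0.9, 0.0]
opening: 53.8
t 24.55 cap top 967 c [451.3 225.7] circ 451.3 224.7 15.6 z 185.2 tilt along U,n deg [-3.2 -0.1] rel TCP (toolx,tooly) [4.8 1.2] op 53.8
t 24.6 pos [450.1 220.  257. ] yaw -0.2 tilt 0.0 q7 -0.53 F [ 0.4  0.8 -0.4] op 52.9
shift [  3.2   0.7 104. ] turn -0.03
```

```bash
python3 -m creep '[[[2,0.5,5,0],[4,1,20,0],[4,1,36,0],[4,1,52,0],[4,1,68,0],[4,1,82,0],[4,1,93,0],[4,1,100,0],[4,1,103,0],[4,1,104,0]]]'; python3 -m creep '[[[0,0,0,0],[0,0,0,0],[0,0,0,0],[0,0,0,0],[0,0,0,0],[0,0,0,0],[0,0,0,0],[0,0,-2,0],[0,0,-4,0],[0,0,-6,0]]]' 200 30;  python3 -c "
from h import *
go(584.8,-133,283,-14.1)"
```

```text
time_s: 25.85
position: [451.2, 224.0, 153.1]
eef_rot: [2.224, 2.218, 0.0]
wrist_force: [-0.6, -0.5, -0.9]
opening: 53.4
time_s: 27.1
position: [450.9, 223.9, 158.9]
eef_rot: [2.224, 2.218, -0.001]
wrist_force: [1.0, 0.4, -4.7]
opening: 31.7
t 27.1 pos [450.9 223.9 158.9] yaw -0.2 tilt 0.03 q7 -0.45 F [ 1.   0.4 -4.7] op 31.7
shift [-356.5  134.8 -124. ] turn 2.79
```

```bash
python3 -m creep '[[[0,0,-25,0],[0,0,-60,0],[-11,4,-95,0],[-30,11,-116,0],[-56,21,-124,0.5],[-90,34,-124,1],[-125,47,-124,1.5],[-160,60,-124,2],[-195,74,-124,2.5],[-230,87,-124,2.8]]]'; python3 -m creep '[[[-30,11,0,0],[-57,21,0,0],[-82,31,0,0],[-102,38,0,0],[-115,44,0,0],[-122,46,0,0],[-126,48,0,0],[-126,48,0,0],[-126,48,0,0],[-126,48,0,0]]]';python3 -c "
from h import *
go(584.8,-133,159.5,-14.1)"
```

```text
time_s: 28.35
position: [537.4, -8.6, 282.3]
eef_rot: [-2.482, -1.926, 0.002]
wrist_force: [-0.2, 0.2, -3.8]
opening: 31.3
time_s: 29.6
position: [553.2, -139.7, 283.0]
eef_rot: [-2.477, -1.932, -0.0]
wrist_force: [-0.2, -0.3, -3.4]
opening: 31.2
t 29.6 pos [ 553.2 -139.7  283. ] yaw -14.1 tilt 0.01 q7 0.09 F [-0.2 -0.3 -3.4] op 31.2
shift [ 14.2  29.  123.5] turn -0.0
```

Frame changed with the turn. Correct laterally, then lower.

```bash
python3 -m creep '[[[4,8,0,0],[9,18,0,0],[13,26,0,0],[14.2,29,0,0],[14.2,29,12,0],[14.2,29,28,0],[14.2,29,46,0],[14.2,29,64,0],[14.2,29,80,0],[14.2,29,94,0]]]'; python3 -m creep '[[[0,0,10,0],[0,0,17,0],[0,0,22,0],[0,0,25,0],[0,0,27,0],[0,0,28.5,0],[0,0,29.5,0],[0,0,30,0],[0,0,30.3,0],[0,0,30.3,0]]]';python3 -c "
from h import *
go(584.8,-133,159,-14.1)"
```

```text
time_s: 30.85
position: [584.7, -133.6, 187.8]
eef_rot: [-2.478, -1.931, 0.001]
wrist_force: [0.5, -1.4, -3.9]
opening: 31.6
time_s: 32.1
position: [585.0, -133.6, 159.2]
eef_rot: [2.478, 1.931, 0.001]
wrist_force: [-1.9, 1.2, 4.6]
opening: 31.7
t 32.1 pos [ 585.  -133.6  159.2] yaw -14.2 tilt 0.03 q7 0.2 F [-1.9  1.2  4.6] op 31.7
shift [ 0.5 -0.4  0.2] turn -0.01
```

```bash
python3 -m creep '[[[0,0,-0.5,0],[0,0,-0.5,0],[0,0,-0.5,0],[0,0,-0.5,0],[0,0,-4,0],[0,0,-15,0],[0,0,-35,0],[0,0,-60,0],[0,0,-90,0],[0,0,-120,0]]]' 110 30; python3 - <<'E'
from cap import *
cap((40,70,30),(90,255,255),yaw=-14.1)
go(439,346,190,75.9)
s=sense();print(s['joint_pos'].round(2))
E
```

```text
time_s: 33.35
position: [584.8, -133.8, 281.1]
eef_rot: [2.478, 1.93, 0.001]
wrist_force: [0.6, 0.1, 0.5]
opening: 53.4
t 33.35 cap top 846 c [ 585.4 -132.1] circ 585.1 -132.8 15.6 z 191.2 tilt along U,n deg [-2.8 -0. ] rel TCP (toolx,tooly) [1. 0.] op 53.4
t 33.4 pos [ 586.1 -134.4  284.8] yaw -14.2 tilt 0.3 q7 0.11 F [1.  0.1 3.7] op 53.7
shift [ 429.6 -260.9   94. ] turn 17.98
[-0.53  0.31  0.82  1.72 -0.24  1.21  0.11]
```

Both tall bottles are in and released. Now the jar, with the jaws fully open.

```bash
python3 -m creep '[[[20,-12,0,0],[65,-40,0,-1],[110,-67,0,-2],[155,-94,0,-3.5],[200,-121,0,-5],[245,-149,0,-6.5],[290,-176,0,-8],[335,-203,0,-9],[380,-231,0,-9],[410,-249,20,-9]]]' 0 30; python3 - <<'E'
from h import *
go(439,346,150,30)
E
```

```text
time_s: 34.65
position: [443.4, 327.7, 260.7]
eef_rot: [1.548, 2.733, 0.006]
wrist_force: [1.0, 0.0, -0.2]
opening: 94.3
t 34.65 pos [443.4 327.7 260.7] yaw 30.9 tilt 0.21 q7 -0.12 F [ 1.   0.  -0.2] op 94.3
shift [ 17.8   5.2 110.8] turn 0.19
```

```bash
python3 -m creep '[[[8,2,20,0],[16,5,45,0],[17.8,5.2,70,0],[17.8,5.2,90,0],[17.8,5.2,104,0],[17.8,5.2,110,0],[17.8,5.2,110,0],[17.8,5.2,110,0],[17.8,5.2,110,0],[17.8,5.2,110,0]]]'; python3 - <<'E'
from h import *
c=camera_params('wrist'); p,d=read_camera('wrist'); W=cloud(d,c)
m=mask(p,(20,120,60),(35,255,255)); q=W[m&(W[...,2]>70)&(W[...,2]<95)]
print(len(q),q.mean(0),cv2.minEnclosingCircle(q[:,:2].astype(np.float32)),np.ptp(q,0))
go(439,346,34,30)
cv2.imwrite('pics/w5.png',p[:,:,::-1])
E
```

```text
time_s: 35.9
position: [439.0, 343.0, 148.9]
eef_rot: [1.551, 2.732, 0.001]
wrist_force: [0.5, -1.2, -0.2]
opening: 93.8
3189 [439.99848635 348.58885681  80.45828713] ((440.12237548828125, 348.1057434082031), 28.793546676635742) [56.95378413 56.14405135 12.54514836]
t 35.95 pos [439.  342.9 148.8] yaw 30.8 tilt 0.01 q7 -0.08 F [ 0.2 -0.8 -0.1] op 94.2
shift [  2.6   1.6 114.8] turn 0.17
```

View pics/w5.png

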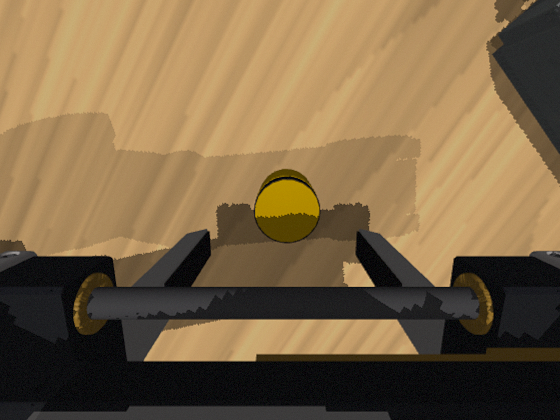

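The jar is centred between the fingers at (287,210), with its circle centre about (440,347). Descend and grip.

```bash
python3 -m creep '[[[2,1.5,5,0],[3.3,2.8,20,0],[3.3,2.8,38,0],[3.3,2.8,56,0],[3.3,2.8,74,0],[3.3,2.8,90,0],[3.3,2.8,102,0],[3.3,2.8,110,0],[3.3,2.8,113,0],[3.3,2.8,114,0]]]'; python3 -m creep '[[[0,0,0,0],[0,0,0,0],[0,0,0,0],[0,0,0,0],[0,0,0,0],[0,0,0,0],[0,0,0,0],[0,0,-2,0],[0,0,-4,0],[0,0,-6,0]]]' 180 25;  python3 -c "
from h import *
go(464.6,-200.8,190,75.9)"
```

```text
time_s: 37.2
position: [439.8, 347.3, 34.8]
eef_rot: [1.551, 2.732, 0.001]
wrist_force: [0.1, -0.4, 0.6]
opening: 94.1
time_s: 38.45
position: [439.5, 347.0, 40.7]
eef_rot: [-1.551, -2.732, 0.001]
wrist_force: [0.0, 0.5, -2.6]
opening: 59.8
t 38.45 pos [439.5 347.   40.7] yaw 30.8 tilt 0.02 q7 -0.01 F [ 0.   0.5 -2.6] op 59.8
shift [-483.2 -259.4 -149.2] turn -9.01
```

```bash
python3 -m creep '[[[0,0,-25,0],[-8,-3,-60,0],[-25,-8,-100,0],[-50,-17,-130,0],[-85,-28,-147,-0.5],[-120,-40,-149,-1],[-156,-52,-149,-2],[-192,-64,-149,-3],[-228,-76,-149,-4],[-264,-88,-149,-5]]]';  python3 -c "
from h import *
go(464.6,-200.8,190,75.9)"
```

```text
time_s: 39.7
position: [499.5, 74.1, 189.8]
eef_rot: [-0.918, -3.004, -0.0]
wrist_force: [0.7, 0.7, -1.9]
opening: 59.6
t 39.7 pos [499.5  74.1 189.8] yaw 56.0 tilt 0.01 q7 0.82 F [ 0.7  0.7 -1.9] op 59.6
shift [-1.248e+02 -2.474e+02 -2.000e-01] turn -3.98
```

```bash
python3 -m creep '[[[-15,-30,0,0],[-33,-65,0,-0.5],[-51,-102,0,-1],[-69,-138,0,-2],[-86,-171,0,-3],[-101,-200,0,-4],[-113,-224,0,-4],[-121,-240,0,-4],[-124.8,-247.4,0,-4],[-124.8,-247.4,0,-4]]]';  python3 - <<'E'
from h import *
c=camera_params('wrist'); p,d=read_camera('wrist'); im=p[:,:,::-1].copy()
ex=np.array([.970,-.244]);ey=np.array([.244,.970]);C=np.array([464.6,-200.8])
for a,b in[(50,45),(50,-45),(-50,45),(-50,-45)]:
  P=C+a*ex+b*ey; q=px([*P,100 if a>0 else 35],c); cv2.circle(im,(int(q[0]),int(q[1])),4,(255,0,255),2)
cv2.imwrite('pics/w6.png',im)
go(464.6,-200.8,42,75.9)
E
```

```text
time_s: 40.95
position: [463.7, -199.5, 189.7]
eef_rot: [-0.388, -3.117, 0.0]
wrist_force: [1.3, 0.4, -1.9]
opening: 59.9
t 41.0 pos [ 463.9 -198.9  189.6] yaw 75.9 tilt 0.01 q7 1.76 F [-0.5  0.6 -2.5] op 59.4
shift [ -1.2  -1.6 147.6] turn -0.01
```

View pics/w6.png

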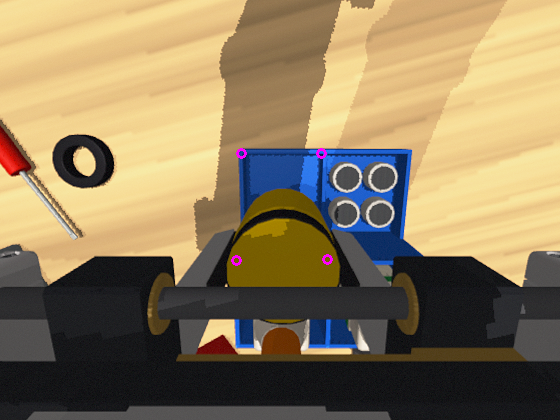

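The predicted front corners (241,153) and (321,153) sit on the bay's inner corners. Lower.

```bash
python3 -m creep '[[[0,-1.6,8,0],[0,-1.6,26,0],[0,-1.6,46,0],[0,-1.6,68,0],[0,-1.6,88,0],[0,-1.6,106,0],[0,-1.6,122,0],[0,-1.6,134,0],[0,-1.6,141,0],[0,-1.6,145,0]]]'; python3 -m creep '[[[0,0,0.5,0],[0,0,1,0],[0,0,1.5,0],[0,0,2,0],[0,0,2.3,0],[0,0,2.6,0],[0,0,2.9,0],[0,0,3.2,0],[0,0,3.5,0],[0,0,3.5,0]]]'
```

```text
time_s: 42.25
position: [463.5, -201.1, 44.5]
eef_rot: [0.387, 3.118, -0.0]
wrist_force: [0.2, 0.7, -1.6]
opening: 59.4
time_s: 43.5
position: [463.4, -201.0, 41.1]
eef_rot: [-0.387, -3.118, 0.0]
wrist_force: [0.4, -0.1, -2.7]
opening: 60.1
```

```bash
python3 -m creep '[[[0,0,0.2,0],[0,0,0.4,0],[0,0,0.6,0],[0,0,0.8,0],[0,0,0.8,0],[0,0,0.8,0],[0,0,0.8,0],[0,0,0.8,0],[0,0,0.8,0],[0,0,0.8,0]]]'
```

```text
time_s: 44.75
position: [463.5, -201.0, 40.7]
eef_rot: [0.387, 3.117, 0.0]
wrist_force: [-2.6, 1.7, 9.4]
opening: 59.6
```

```bash
python3 -m creep '[[[0,0,-0.5,0],[0,0,-0.5,0],[0,0,-0.5,0],[0,0,-0.5,0],[0,0,-4,0],[0,0,-12,0],[0,0,-30,0],[0,0,-60,0],[0,0,-100,0],[0,0,-145,0]]]' 62 25;  python3 -m creep '[[[15,0,-20,0],[40,0,-50,0],[70,0,-80,0],[70,0,-100,0],[60,40,-120,0],[50,90,-120,0],[40,140,-120,0],[30,190,-120,0],[20,240,-120,0],[20,270,-120,0]]]'; python3 - <<'E'
from cap import *
for n,lo,hi,zl,r in(('green',(40,70,30),(90,255,255),150,(255,130,380,265)),('orange',(3,110,80),(18,255,255),150,(255,130,380,265)),('jar',(18,110,60),(36,255,255),60,(255,130,380,275))):
    print(n)
    try: cap(lo,hi,zl,-14.1,'top',r)
    except Exception as e: print(e)
p,d=read_camera('top'); cv2.imwrite('pics/end.png',cv2.resize(p[105:305,160:460,::-1],None,fx=2.6,fy=2.6))
go(464,-200,200,75)
E
```

```text
time_s: 46.0
position: [463.0, -201.2, 187.5]
eef_rot: [-0.388, -3.117, 0.0]
wrist_force: [0.8, 0.3, 0.7]
opening: 71.2
time_s: 47.25
position: [510.6, 67.5, 306.3]
eef_rot: [0.386, 3.117, -0.001]
wrist_force: [0.1, -0.9, 1.1]
opening: 71.2
green
t 47.25 cap top 113 c [ 585.  -131.9] circ 584.8 -132.6 15.1 z 189.5 tilt along U,n deg [-2.5 -0.8] rel TCP (toolx,tooly) [-176.   120.7] op 71.2
orange
index -1 is out of bounds for axis 0 with size 0
jar
t 47.35 cap top 319 c [ 464.5 -199. ] circ 464.9 -199.1 27.5 z 84.6 tilt along U,n deg [0.5 0.5] rel TCP (toolx,tooly) [-270.6   21.2] op 71.1
t 47.45 pos [509.9  65.3 306.1] yaw 75.9 tilt 0.04 q7 1.11 F [-0.4 -0.6  0.2] op 70.9
shift [ -20.3 -268.4  106.2] turn 0.17
```

View pics/end.png

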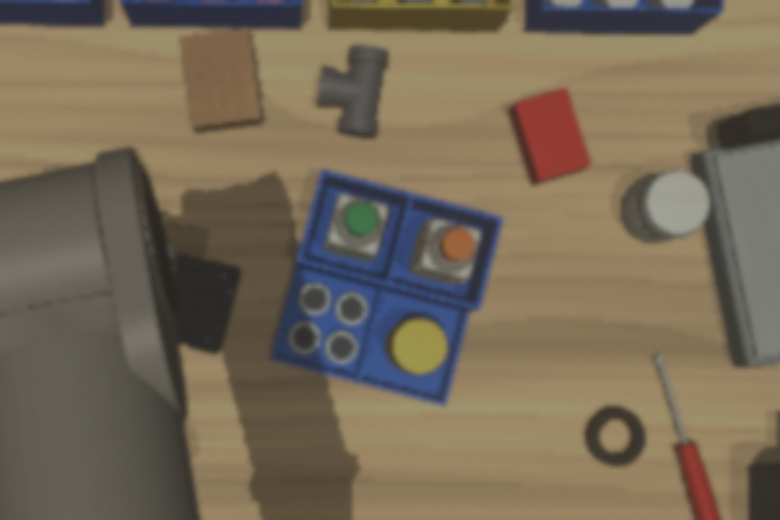

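The final picture shows all three standing in their bays: green at (362,217), orange at (457,243) and the jar at (418,346). The carton, tee, fuses, tin, tape and driver look as they did at the start, and the robot is clear. Handing in.

```bash
python3 -c "
from station import *
hand_in(); print(sense()['time_s'])"
```

```text
the job is handed in; nothing more can be done
the job is handed in; nothing more can be done
```

The crate is loaded as asked, and I handed the job in at about 47.5 s of the 72 s allowed.

- **Orange-capped bottle:** I gripped it lightly by the cap and lifted it along an arc, but it only turned to about 57° from level. I lowered its foot to the table with a softer grip. The cap then slipped through the pads and the last 11° or so of lean righted itself as I pushed it over and it came free, so that part was not fully controlled. Once released it stood upright (0.4° tilt, cap top at 185 mm). I then gripped it again and set it in the back right bay. Touchdown there was about 25 N, the firmest of the three.
- **Green-capped bottle:** set in the back left bay with a touchdown of about 5 N, never tipped.
- **Yellow jar:** set in the front right bay only after both bottles were in and released, with a touchdown of about 9 N.

**Last checks:**
- **Top camera:** the green cap was at 189.5 mm and the jar lid at 84.6 mm. The expected heights were 191 and 86 mm. Both were within about 2 mm of their bay centres.
- **Orange cap:** my colour check found no orange cap in the last top view. The last picture shows the bottle standing in its bay, and the wrist camera measured its cap at 191.4 mm and centred just after release.
- **Green tilt:** the cap-plane fit read about 2.5°. I took that as depth noise, because it read about 3° while the bottle stood on the table.
- **Bystanders:** by eye, the bystander items and the couplings looked unmoved, and the robot was touching nothing.

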